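Free the padlock jammed in the lock-return chute

TASK

The brass padlock has jammed crosswise under the clear cover of the lock-return chute. Reach down through the finger slot below it, push it back up the slope until it lies in the open bay at the upper end, then lift it out there and lay it flat in the black tray, leaving the green padlock in the tray where it is.

Things in the scene. Friction and masses are not known exactly. Their poses are not given: they have to be found in the camera images.
- padlock_brass: Brass padlock, 72 x 45 x 21 mm, under 0.3 kg. Origin: centre of its outline, on its underside; z up. x runs from body to silver shackle: the body, to grip across y, is x = -36 to +5 mm (middle -15), y = -22 to +22, 20 thick; the shackle x = +5 to +36. It starts crosswise in the chute (its x along the chute's y), lower side at the throat's shoulders, all under the cover; pushed behind the body's middle it stays square.
- chute_floor: Floor of the fixed blue-walled chute, rising 10 degrees away from the robot. Origin: on the floor midway between the walls, under the cover's upper edge; x up the slope, y across, z off the floor. Open bay from x = 0 to the end wall at +168 mm. Inside 140 mm wide (y +-70); all walls 33 mm high. A lock left on the floor stays put by friction. Lowest floor 16 mm over the desk.
- throat (a point): Point on the chute floor, axes as chute_floor, midway between the two shoulders that stop the padlock (at chute_floor x = -62 mm). From here down to the open lower end (108 mm on) grey blocks leave a throat 52 mm wide. Two clear cover plates, tops 33 and undersides 30 mm above the floor, run from the lower end to the bay and leave a central finger slot 40 mm wide (y +-20) all along.
- lock_tray: Fixed shallow black tray, 206 x 306 mm, rim 18 mm high. Origin: centre of its underside, on the desk; z up, x along the short side, y along the long side, +y towards the robot. Its floor is 3 mm above the desk and spans x +-97, y +-147 mm. The half nearer the robot (y > 0) is empty.
- padlock_green: Green padlock, same shape and size as the brass one, origin likewise; loose in the far half of the tray (y < 0). It must stay where it is.

How it is judged:
By the outcome, as a careful person would: the job done as asked, in the order asked, and still so for the second after the job is handed in, with the robot touching nothing.
It also fails if it takes over 53 s, if anything falls off the work surface, if the arm or the gripper's body presses on something with over 40 N, if the wrist force passes 120 N, or if a joint passes its speed limit or range.

ROBOT

A 7-joint arm with a two-finger parallel gripper is mounted at the origin on a cart in front of the work surface, level with it; the furniture and walls round the work are solid. World frame = base frame: x ahead of the robot, y to its left, z up, the work surface at z = 0. Lengths are in m, angles in rad, forces in N, time in s.
With the tool pointing down it reaches from about 0.4 to 0.875 m from the base axis. Payload 19.3 kg.
Tool frame: the origin (TCP) lies at the very end of the fingers, on their centre line; the grasp point (between the pads) lies 19 mm behind it; z points along the fingers, y is the line along which they close (so a half turn about z gives the same grasp; the last joint's range is limited). The gripper opens to 85 mm and grips with 20 to 120 N. Pads are 22 mm wide; open, the fingers measure 114 mm over their backs; the gripper's body (76 mm by 85 mm) begins 54 mm behind the grasp point. The pads swing forward as they close: fully open they stand 13 mm farther back than shut.
Start: joints at [1.191, 0.521, -0.036, 1.599, 0.021, 1.021, -0.113], TCP at [0.191, -0.595, 0.231] pointing down, gripper open.
Joint ranges: [-2.91, 2.91], [-0.3, 2.13], [-1.5, 1.42], [0.17, 2.43], [-1.26, 4.41], [0.16, 1.93], [-2.52, 2.52]. Speed limits (rad/s): [1.89, 1.89, 2.39, 2.39, 3.01, 3.01, 3.01].

INTERFACE

Orientations are given as [roll, pitch, yaw] about the fixed x, y, z axes, in that order (R = Rz(yaw) Ry(pitch) Rx(roll)).
In Python, from workcell import bot gives the robot as it stands. The module is installed in compiled form; this text tells all that it offers.
- The arm moves only by the tool apply_moves, never from a script. Its arguments are lists of equal length, an entry for each row: "claw": the finger opening in m, from 0 to 0.0854; "xyz": the shift along the tool's x, y, z in m, a list of three; "twist": the turn, a rotation vector about the tool's x, y, z in rad, a list of three. A call has 1 to 20 rows; each row shifts and turns the commanded pose from where the row before left it, along the tool's axes as they then stand; what a row does not reach is not made up. A row lasts 1/10 s, in which the tool goes at most 50 mm and 8.59 degrees, less where a joint would pass 70% of its speed; a pose out of reach is approached as far as the arm can. A call with a gripper value outside its range is refused whole. The fingers move at their own pace and stop on an object; "force" is the grip in N (left out, the last holds). Time passes only in rows, so rows that do not move let the fingers close. It gives the time, the measured TCP pose, the force, the opening and the grip force at its end, in the units of the state.
- bot.observe(): the state, without advancing time (a new reading comes with each control period).
- bot.grab_frame(name): name is "side" or "top"; returns a dict with "img" (420x560x3 uint8, red, green, blue), "vfov" (degrees; the focal length in pixels is half the picture's height over the tangent of half this angle, whatever the lens; pixels are square), "cx", "cy" (the principal point, pixels), "view" (4x4, takes a point from world to camera coordinates). Camera axes: x right, y up, looking along -z (the intrinsics and any distortion apply to the point x, -y, -z); pixel columns grow to the right and rows downward; lengths in m; the calibration is good to about 2 mm. A picture is of the moment at which its call begins. There is no depth.
- bot.job_done(): hands the job in; it is judged then, once.
Trained networks look in the newest picture that a camera, given by its name, has taken for a name from the list of things; names that differ only in an ending like _2 or _b are one class to them, and where a whole thing is asked for, a point or a joint stands for the part that bears it (a point fixed in the world has none). Each returns a list of dicts, best first, with "score" (0 to 1); they miss things now and then, are a little off and sometimes report something else, mostly with a low value. They report only what shows in the picture. A call takes as long as a camera call.
- bot.find_in(camera, query): "position" ([x, y, z] in m, in world coordinates, good to about 4 mm: the middle of the surface that is visible of it).
The state is a dict: "clock": time; "qpos": joint angles; "qd": joint speeds; "joint_efforts": joint torques, N m; "position": TCP position; "tool_rot": TCP orientation; "force": force on the tool from outside, world axes, zero at the start; "moment": the same for the moment, N m; "grip_width": finger opening in m; "finger_force": force on a finger pad.
Only numpy, scipy, OpenCV 4.12 (cv2) and the standard library are available. Lean on these libraries where they do the work, as an engineer would, in place of code of your own. Each camera call takes 0.05 s, during which the arm holds its last target. There are 200 camera calls.

## Working session

There is one attempt and no reset: what is moved stays moved. The work goes in short steps, Python scripts to look and compute and a tool call to move; the robot and the scene stay as the last step left them, time stands still between calls to the robot, and variables do not carry over. Pictures are saved under pics/ and viewed, at most 10 in all, crops included, and the job is handed in when it is done.

Besides the shell and the picture viewer there is one more tool, called after "Emit:" by a JSON object that holds its "fn" and its "kwargs", one argument or row to a line. apply_moves: Moves the arm, as the interface text tells. Its arguments: {"type":"object","properties":{"claw":{"type":"array"},"xyz":{"type":"array"},"twist":{"type":"array"},"force":{"type":"number"}},"required":["claw","xyz","twist"]}

```bash
mkdir -p pics
python3 - <<'E'
from workcell import bot
import cv2,numpy as np
np.set_printoptions(precision=4,suppress=True)
for n in("side","top"):
    f=bot.grab_frame(n); cv2.imwrite(f"pics/{n}0.png",f["img"][:,:,::-1])
    print(n,f["vfov"],f["cx"],f["cy"],[k for k in f]); print(np.array(f["view"]))
    for q in("padlock_brass","padlock_green","chute_floor","lock_tray"):
        print(q,[(np.round(d["position"],4),round(d["score"],2)) for d in bot.find_in(n,q)][:3])
s=bot.observe();print(s["clock"],s["position"],s["tool_rot"],s["grip_width"])
E
```

```text
side 53.22145240999002 287.13987192260214 212.43374100341933 ['img', 'vfov', 'cx', 'cy', 'view']
[[-0.6126  0.7904  0.0086  0.3026]
 [-0.5891 -0.4638  0.6617  0.2717]
 [ 0.527   0.4003  0.7497 -1.2129]
 [ 0.      0.      0.      1.    ]]
padlock_brass [(array([ 0.5013, -0.1664,  0.0623]), 0.84), (array([ 0.5517, -0.1643,  0.0653]), 0.16)]
padlock_green [(array([0.5665, 0.1873, 0.0206]), 0.8)]
chute_floor [(array([ 0.5489, -0.1667,  0.0693]), 0.77)]
lock_tray [(array([0.5005, 0.2029, 0.0038]), 0.66)]
top 53.73295118435923 277.545924318443 214.575810198386 ['img', 'vfov', 'cx', 'cy', 'view']
[[ 0.0111 -0.9998 -0.017   0.0086]
 [ 0.984   0.0079  0.1779 -0.53  ]
 [-0.1778 -0.0187  0.9839 -0.8378]
 [ 0.      0.      0.      1.    ]]
padlock_brass [(array([ 0.4953, -0.1565,  0.0585]), 0.72)]
padlock_green [(array([0.5602, 0.1882, 0.0225]), 0.59)]
chute_floor [(array([ 0.5334, -0.1664,  0.0646]), 0.66)]
lock_tray [(array([0.4845, 0.194 , 0.002 ]), 0.9), (array([ 0.5351, -0.1668,  0.0687]), 0.39)]
0.5 [ 0.1905 -0.5952  0.2312] [-3.1415 -0.      0.3097] 0.08536740894363751
```

View pics/top0.png

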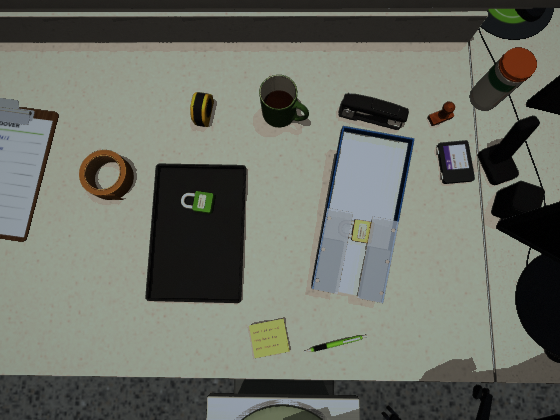

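View pics/side0.png

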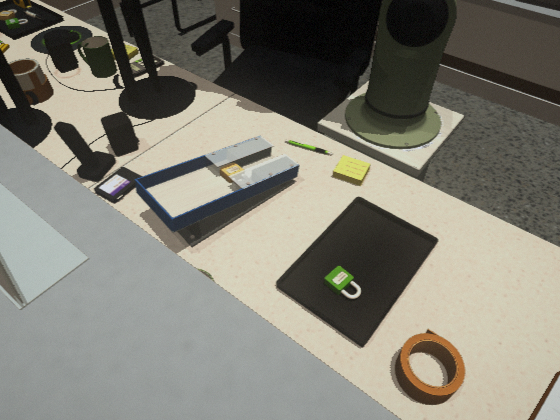

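The top picture shows the chute from the lower end, around (312-384, 290-301), up to the end wall at (342-413, 127-137). The brass lock's body is at (361,231) with its shackle to the left. The tray's corners are at about (157,165), (246,165), (242,301) and (147,300), and the green lock is at (198,202). I'll zoom in on the chute.

Run:
```python
import cv2
a=cv2.imread("pics/top0.png")[115:311,295:430]
a=cv2.resize(a,None,fx=3,fy=3,interpolation=cv2.INTER_CUBIC)
cv2.imwrite("pics/crop1.png",cv2.convertScaleAbs(a,alpha=1.1))
print(a.shape)
```

```text
(588, 405, 3)
```

View pics/crop1.png

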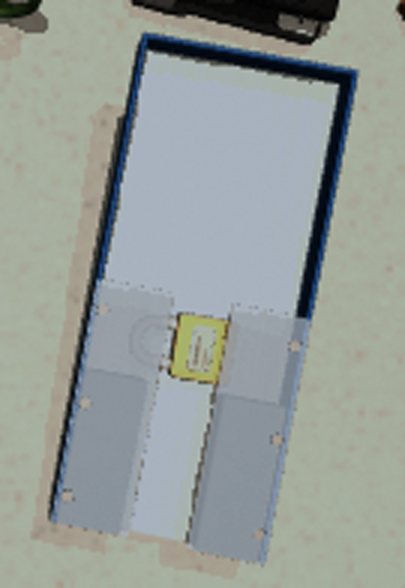

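```bash
cat > h.py <<'E'
import numpy as np
from scipy.spatial.transform import Rotation as R
from scipy.optimize import least_squares
np.set_printoptions(precision=4,suppress=True)
V=np.array([[0.0111,-0.9998,-0.017,0.0086],[0.984,0.0079,0.1779,-0.53],[-0.1778,-0.0187,0.9839,-0.8378]])
F=210/np.tan(np.radians(53.73295)/2);C=np.array([277.546,214.576])
def proj(p):
    c=np.atleast_2d(p)@V[:,:3].T+V[:,3]; return C+F*np.c_[c[:,0],-c[:,1]]/-c[:,2:]
def ray(px,z,n=None,p0=None):
    o=-V[:,:3].T@V[:,3]; d=V[:,:3].T@np.array([(px[0]-C[0])/F,-(px[1]-C[1])/F,-1])
    if n is None: n,p0=np.array([0,0,1.]),np.array([0,0,z])
    return o+d*(n@(p0-o))/(n@d)
E
python3 - <<'E'
from h import *
A=np.array([[173,296,0,20,33],[231,303,0,-20,33],[127,533,-170,20,33],[188,543,-170,-20,33],[98,280,0,72,33],[308,318,0,-72,33],[52,520,-170,72,33],[266,563,-170,-72,33],[142,35,171,73,33],[356,72,171,-73,33],[145,52,168,70,0],[340,85,168,-70,0]],float)
px=A[:,:2]/3+[295,115]; m=A[:,2:]/1000
f=lambda v:(proj(R.from_euler('xyz',[0,np.radians(-10),v[3]]).apply(m)+v[:3])-px).ravel()
r=least_squares(f,[.5,-.16,.045,-.1],loss='soft_l1')
print("chute",r.x,"\n",r.fun.reshape(-1,2).round(1))
v=r.x;M=R.from_euler('xyz',[0,np.radians(-10),v[3]])
v0=v.copy();
r2=least_squares(lambda w:f([w[0],w[1],.0455,w[2]]),[.5,-.16,-.1],loss='soft_l1');print("z fixed",r2.x,r2.cost,r.cost)
n=M.apply([0,0,1])
for name,p in dict(ul=(178,313),ur=(227,320),ll=(171,377),lr=(219,384),sh=(103,340)).items():
    h=.020 if name!='sh' else .012
    w=ray(np.array(p)/3+[295,115],0,n,v[:3]+h*n); print(name,w,M.inv().apply(w-v[:3])*1000)
T=np.array([[157,165,-153,103],[246,165,-153,-103],[242,301,153,-103],[147,300,153,103]],float)
for t in T: print("tray",ray(t[:2],.018))
o=-V[:,:3].T@V[:,3];print("cam",o)
E
```

```text
chute [ 0.5325 -0.1637  0.0418 -0.1822] 
 [[ 0.5 -1. ]
 [ 0.4  0.2]
 [ 0.5  0.8]
 [-0.7  1.2]
 [ 0.6 -0.4]
 [-0.2 -0.1]
 [ 0.7  0.2]
 [-1.6 -0.5]
 [ 0.9  0.1]
 [-0.1  0.2]
 [-0.7 -0.6]
 [-0.8 -0.1]]
z fixed [ 0.5317 -0.1629 -0.182 ] 4.736894562340751 4.2971979720084095
ul [ 0.5189 -0.1477  0.0592] [-12.9173  13.2991  20.    ]
ur [ 0.5142 -0.1816  0.0595] [-11.3866 -20.9094  20.    ]
ll [ 0.4749 -0.1431  0.0514] [-57.7653   9.7882  20.    ]
lr [ 0.4702 -0.1763  0.0517] [-56.276  -23.7318  20.    ]
sh [ 0.5013 -0.0965  0.0464] [-41.3327  60.3989  12.    ]
tray [0.6473 0.2891 0.018 ]
tray [0.6485 0.0868 0.018 ]
tray [0.3475 0.0879 0.018 ]
tray [0.3472 0.2916 0.018 ]
cam [ 0.3725 -0.0029  0.9187]
```

Run:
```python
import cv2,numpy as np
a=cv2.imread("pics/top0.png")[200:260,315:407]
b=cv2.imread("pics/side0.png")[140:190,200:290]
a=cv2.resize(a,(736,480),interpolation=cv2.INTER_CUBIC);b=cv2.resize(b,(720,400),interpolation=cv2.INTER_CUBIC)
for i in range(0,736,80): cv2.putText(a,str(i//8+315),(i,10),0,.35,(0,0,255)); cv2.line(a,(i,12),(i,20),(0,0,255))
o=np.vstack([cv2.resize(a,(460,300)),cv2.resize(b,(460,256))])
cv2.imwrite("pics/crop2.png",cv2.createCLAHE(2,(4,4)).apply(o[:,:,0]) if 0 else cv2.convertScaleAbs(o,alpha=1.5,beta=-60))
```

```text
(no output)
```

View pics/crop2.png

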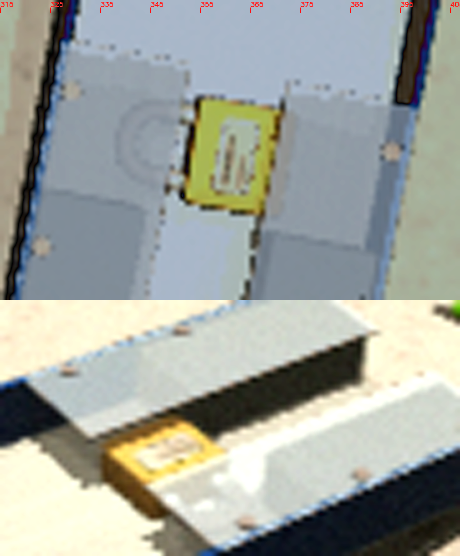

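The zoomed view shows the body edges at about columns 353-374 and the shackle tip at column 338, so the body's middle is near chute y = -8 mm. The lower side is at the shoulders. Next I'll locate the dark poles near the arm's path and work out the first moves.

Run:
```python
from h import *
import cv2
Vs=np.array([[-0.6126,0.7904,0.0086,0.3026],[-0.5891,-0.4638,0.6617,0.2717],[0.527,0.4003,0.7497,-1.2129]])
Fs=210/np.tan(np.radians(53.22145)/2);Cs=(287.14,212.43)
def rs(u,v,z):
    o=-Vs[:,:3].T@Vs[:,3]; d=Vs[:,:3].T@np.array([(u-Cs[0])/Fs,-(v-Cs[1])/Fs,-1]); return o+d*(z-o[2])/d[2]
print("sidecam",-Vs[:,:3].T@Vs[:,3])
for p in [(155,95),(130,5),(110,5),(20,130),(95,165),(120,135),(20,45),(185,110),(120,100),(400,110)]: print("side",p,rs(*p,0)[:2],rs(*p,.25)[:2])
for p in [(490,165),(525,125),(515,200),(540,310),(500,225),(530,95),(518,310)]: print("top",p,ray(p,0)[:2],ray(p,.25)[:2])
psi=-.182
o=np.array([.532,-.1633,.045]);M=R.from_euler('xyz',[0,np.radians(-10),psi]).as_matrix()
Rt=np.c_[M[:,1],M[:,0],-M[:,2]]
R0=R.from_euler('xyz',[-3.1415,0,.3097]).as_matrix(); p0=np.array([.1905,-.5952,.2312])
t=o+M@[-.092,-.006,.10]
print("rpy",R.from_matrix(Rt).as_euler('xyz'),"target",t,"relrot in tool",R.from_matrix(R0.T@Rt).as_rotvec(),"shift tool0",R0.T@(t-p0),"shift toolT",Rt.T@(t-p0))
a=cv2.imread("pics/side0.png")[0:200,0:330]; cv2.imwrite("pics/s2.png",cv2.resize(a,None,fx=2.4,fy=2.4))
```

```text
sidecam [0.9846 0.3724 0.7269]
side (155, 95) [ 0.345  -0.6268] [ 0.565  -0.2832]
side (130, 5) [-0.0215 -1.2099] [ 0.3245 -0.6658]
side (110, 5) [ 0.0294 -1.2728] [ 0.3579 -0.707 ]
side (20, 130) [ 0.6911 -0.7851] [ 0.792 -0.387]
side (95, 165) [ 0.6496 -0.5006] [ 0.7648 -0.2003]
side (120, 135) [ 0.5335 -0.5507] [ 0.6886 -0.2333]
side (20, 45) [ 0.4339 -1.2408] [ 0.6233 -0.686 ]
side (185, 110) [ 0.342  -0.4976] [ 0.563  -0.1984]
side (120, 100) [ 0.4281 -0.6882] [ 0.6195 -0.3235]
side (400, 110) [-0.0528 -0.001 ] [0.304  0.1274]
top (490, 165) [ 0.6573 -0.469 ] [ 0.5798 -0.3421]
top (525, 125) [ 0.7542 -0.5571] [ 0.6503 -0.4063]
top (515, 200) [ 0.576  -0.5181] [ 0.5206 -0.3779]
top (540, 310) [ 0.3355 -0.5495] [ 0.3455 -0.4007]
top (500, 225) [ 0.5189 -0.48  ] [ 0.4791 -0.3502]
top (530, 95) [ 0.8289 -0.5757] [ 0.7047 -0.4198]
top (518, 310) [ 0.3349 -0.5028] [ 0.3451 -0.3668]
rpy [2.9671 0.     1.3888] target [ 0.4247 -0.1497  0.1275] relrot in tool [-0.1573  0.0941 -1.0763] shift tool0 [ 0.3589 -0.3529  0.1037] shift toolT [0.4806 0.1294 0.1281]
```

View pics/s2.png

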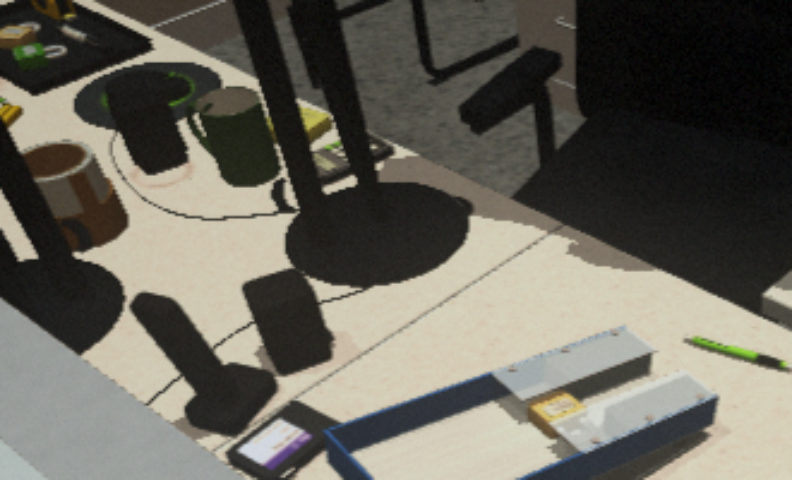

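The two dark poles stand on a base around world (0.34,-0.63), so I'll leave in +y first. The lock is at crop pixel (555,412), below the cover and reachable from the slot.

Emit:
{"fn": "apply_moves", "kwargs": {
  "claw": [0.04,0,0,0,0,0,0,0,0,0,0,0,0,0,0,0,0,0,0,0],
  "xyz": [
    [0.0126,-0.0264,0],
    [0.0126,-0.0264,0],
    [0.0126,-0.0264,0],
    [0.0126,-0.0264,0],
    [0.0126,-0.0264,0],
    [0.0204,-0.0145,0],
    [0.0214,-0.0129,0],
    [0.0224,-0.0112,0],
    [0.0232,-0.0094,0],
    [0.0238,-0.0076,0],
    [0.0243,-0.0058,0],
    [0.0247,-0.0039,0],
    [0.0249,-0.0019,0],
    [0.025,0,0],
    [0.0249,0.0019,0],
    [0.0247,0.0038,0],
    [0.0243,0.0057,0],
    [0.0239,0.0076,0],
    [0.0232,0.0094,0],
    [0,0,0]
  ],
  "twist": [
    [0,0,0],
    [0,0,0],
    [0,0,0],
    [0,0,0],
    [0,0,0],
    [0,0,-0.077],
    [0,0,-0.077],
    [0,0,-0.077],
    [0,0,-0.077],
    [0,0,-0.077],
    [0,0,-0.077],
    [0,0,-0.077],
    [0,0,-0.077],
    [0,0,-0.077],
    [0,0,-0.077],
    [0,0,-0.077],
    [0,0,-0.077],
    [0,0,-0.077],
    [0,0,-0.077],
    [0,0,0]
  ]
}}

```text
clock: 2.5
position: [0.4224, -0.1668, 0.2313]
tool_rot: [3.141, -0.001, 1.398]
force: [-0.2, -0.4, -0.1]
grip_width: 0.0001
finger_force: 0.0
```

```bash
cat >> h.py <<'E'
O=np.array([.532,-.1633,.045]);M=R.from_euler('xyz',[0,np.radians(-10),-.182]).as_matrix()
Rt=np.c_[M[:,1],M[:,0],-M[:,2]]
def chute(p): return M.T@(np.array(p)-O)*1000
E
python3 -c "
from h import *
print(chute([.4224,-.1668,.2313]))"
```

```text
[-73.1777 -23.2795 202.0772]
```

Emit:
{"fn": "apply_moves", "kwargs": {
  "claw": [0,0,0,0,0,0,0,0,0],
  "xyz": [
    [0,0,0],
    [0,0,0],
    [0,0,0],
    [0.004,-0.005,0.025],
    [0.004,-0.005,0.025],
    [0.004,-0.005,0.025],
    [0.005,-0.004,0.027],
    [0,0,0],
    [0,0,0]
  ],
  "twist": [
    [-0.058,0,0.003],
    [-0.058,0,0.003],
    [-0.0585,0,0.003],
    [0,0,0],
    [0,0,0],
    [0,0,0],
    [0,0,0],
    [0,0,0],
    [0,0,0]
  ]
}}

```text
clock: 3.4
position: [0.4228, -0.1529, 0.1279]
tool_rot: [2.968, -0.001, 1.38]
force: [0.1, 0.5, 0.8]
grip_width: 0.0001
finger_force: 0.0
```

Run:
```python
from h import *
from workcell import bot
import cv2
s=bot.observe();print(s["clock"],s["position"],s["tool_rot"],s["force"],chute(s["position"]),s["qpos"])
f=bot.grab_frame("top");g=bot.grab_frame("side")
a=cv2.resize(f["img"][190:310,295:430],None,fx=4,fy=4,interpolation=cv2.INTER_CUBIC)[:,:,::-1]
b=cv2.resize(g["img"][50:200,170:300],None,fx=3,fy=3,interpolation=cv2.INTER_CUBIC)[:,:,::-1]
h=min(a.shape[0],b.shape[0]);o=np.hstack([a[:h,:400],b[:h]]);cv2.imwrite("pics/p3.png",cv2.convertScaleAbs(o,alpha=1.4,beta=-30));print(o.shape)
```

```text
3.4 [ 0.4228 -0.1529  0.1279] [ 2.968  -0.0009  1.3804] [0.095  0.5475 0.7623] [-93.2487  -9.58   100.6286] [ 0.5177  0.3671 -0.3611  2.262   0.3467  0.3799 -0.3131]
(450, 790, 3)
```

View pics/p3.png

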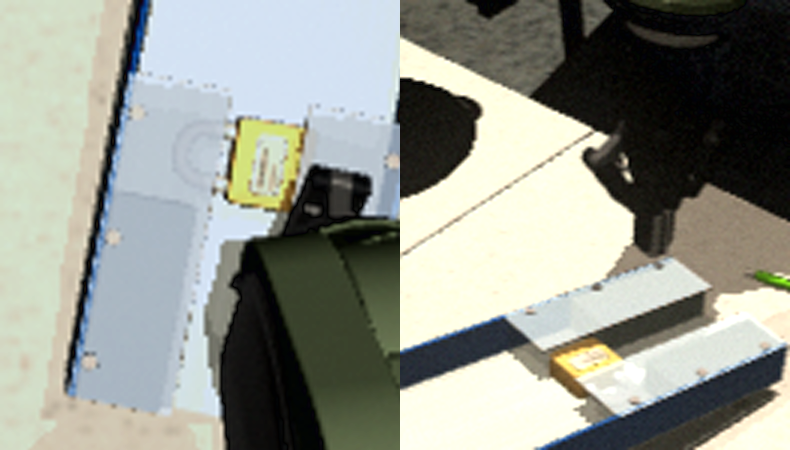

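Emit:
{"fn": "apply_moves", "kwargs": {
  "claw": [0,0,0,0,0,0],
  "xyz": [
    [0.004,0,0.015],
    [0,0,0.02],
    [0,0,0.015],
    [0,0,0.008],
    [0,0,0],
    [0,0,0]
  ],
  "twist": [
    [0,0,-0.009],
    [0,0,0],
    [0,0,0],
    [0,0,0],
    [0,0,0],
    [0,0,0]
  ]
}}

```text
clock: 4.1
position: [0.4337, -0.1515, 0.0712]
tool_rot: [2.966, 0.001, 1.388]
force: [0.3, -0.2, 0.5]
grip_width: 0.0001
finger_force: 0.0
```

```bash
cat > st.py <<'E'
from h import *
from workcell import bot
s=bot.observe();print(s["clock"],s["position"],s["tool_rot"],s["force"],chute(s["position"]),s["grip_width"])
E
python3 st.py
```

```text
4.1 [ 0.4337 -0.1515  0.0712] [2.9662 0.0009 1.3875] [ 0.2623 -0.1618  0.5025] [-92.7941  -6.2306  43.0092] 5.458517815342178e-05
```

Emit:
{"fn": "apply_moves", "kwargs": {
  "claw": [0,0,0,0,0,0],
  "xyz": [
    [0,0,0.01],
    [0,0,0.01],
    [0,0,0.01],
    [0,0,0.006],
    [0,0,0],
    [0,0,0]
  ],
  "twist": [
    [0,0,0],
    [0,0,0],
    [0,0,0],
    [0,0,0],
    [0,0,0],
    [0,0,0]
  ]
}}

```text
clock: 4.7
position: [0.4396, -0.1526, 0.0349]
tool_rot: [2.967, 0.001, 1.387]
force: [-0.3, 0.1, 0.3]
grip_width: 0.0002
finger_force: 0.0
```

```bash
python3 st.py
```

```text
4.7 [ 0.4396 -0.1526  0.0349] [2.967  0.0005 1.3874] [-0.2787  0.1033  0.299 ] [-93.1853  -6.2243   6.1381] 0.00022635045106639528
```

Emit:
{"fn": "apply_moves", "kwargs": {
  "claw": [0,0,0,0,0,0,0,0],
  "xyz": [
    [0,0.006,0],
    [0,0.006,0],
    [0,0.006,0],
    [0,0.006,0],
    [0,0.006,0],
    [0,0.006,0],
    [0,0.006,0],
    [0,0,0]
  ],
  "twist": [
    [0,0,0],
    [0,0,0],
    [0,0,0],
    [0,0,0],
    [0,0,0],
    [0,0,0],
    [0,0,0],
    [0,0,0]
  ]
}}

```text
clock: 5.5
position: [0.4812, -0.1602, 0.0425]
tool_rot: [2.966, 0.0, 1.387]
force: [-0.2, -0.2, -0.3]
grip_width: -0.0002
finger_force: 0.0
```

```bash
python3 st.py
python3 - <<'E'
from workcell import bot
import cv2,numpy as np
f=bot.grab_frame("top");g=bot.grab_frame("side")
a=cv2.resize(f["img"][190:302,315:415],None,fx=4,fy=4,interpolation=cv2.INTER_CUBIC)[:,:,::-1]
b=cv2.resize(g["img"][100:212,180:280],None,fx=4,fy=4,interpolation=cv2.INTER_CUBIC)[:,:,::-1]
cv2.imwrite("pics/p4.png",cv2.convertScaleAbs(np.hstack([a,b])[:,:800],alpha=1.4,beta=-30))
E
```

```text
5.5 [ 0.4812 -0.1602  0.0425] [2.9661 0.0004 1.3874] [-0.2296 -0.1714 -0.3024] [-50.1853  -6.1531   6.2992] -0.00018610152943113225
```

View pics/p4.png

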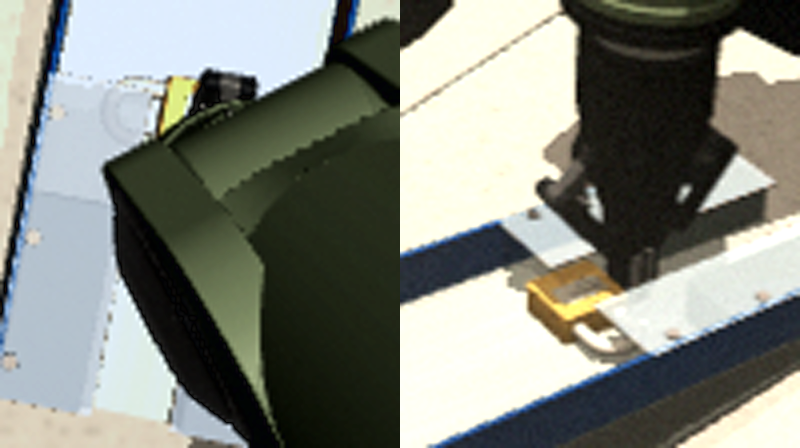

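The side view shows the lock moved up, with its upper part at (545,295) now past the cover edge and still square. I'll keep pushing.

Emit:
{"fn": "apply_moves", "kwargs": {
  "claw": [0,0,0,0,0,0,0,0,0,0,0,0,0,0,0],
  "xyz": [
    [0,0.006,0],
    [0,0.006,0],
    [0,0.006,0],
    [0,0.006,0],
    [0,0.006,0],
    [0,0.006,0],
    [0,0.006,0],
    [0,0.006,0],
    [0,0.006,0],
    [0,0.006,0],
    [0,0.006,0],
    [0,0.006,0],
    [0,0.006,0],
    [0,0.006,0],
    [0,0.002,0]
  ],
  "twist": [
    [0,0,0],
    [0,0,0],
    [0,0,0],
    [0,0,0],
    [0,0,0],
    [0,0,0],
    [0,0,0],
    [0,0,0],
    [0,0,0],
    [0,0,0],
    [0,0,0],
    [0,0,0],
    [0,0,0],
    [0,0,0],
    [0,0,0]
  ]
}}

```text
clock: 7.1
position: [0.5642, -0.1755, 0.0574]
tool_rot: [2.967, 0.001, 1.388]
force: [-1.3, 0.2, -0.0]
grip_width: 0.0001
finger_force: 0.6
```

Emit:
{"fn": "apply_moves", "kwargs": {
  "claw": [0,0,0,0,0.0854,0.0854,0.0854,0.0854],
  "xyz": [
    [0,-0.004,0],
    [0,-0.004,0],
    [0,0,-0.025],
    [0,0,-0.03],
    [0,0,-0.03],
    [0,-0.02,-0.03],
    [0,-0.03,-0.03],
    [0,-0.03,0]
  ],
  "twist": [
    [0,0,0],
    [0,0,0],
    [0,0,0],
    [0,0,0],
    [0,0,0],
    [0,0,0],
    [0,0,0],
    [0,0,0]
  ]
}}

```text
clock: 7.9
position: [0.4529, -0.155, 0.1872]
tool_rot: [2.963, 0.003, 1.387]
force: [0.6, -0.6, -0.7]
grip_width: 0.058
finger_force: 0.0
```

```bash
python3 st.py
python3 - <<'E'
from workcell import bot
import cv2,numpy as np
f=bot.grab_frame("top");g=bot.grab_frame("side")
for n in("top","side"): print([(np.round(d["position"],4),round(d["score"],2)) for d in bot.find_in(n,"padlock_brass")][:2])
cv2.imwrite("pics/top5.png",f["img"][:,:,::-1])
a=cv2.resize(f["img"][130:242,315:415],None,fx=4,fy=4,interpolation=cv2.INTER_CUBIC)[:,:,::-1]
b=cv2.resize(g["img"][100:212,160:260],None,fx=4,fy=4,interpolation=cv2.INTER_CUBIC)[:,:,::-1]
cv2.imwrite("pics/p5.png",cv2.convertScaleAbs(np.hstack([a,b])[:,:800],alpha=1.2,beta=-10))
E
```

```text
7.9 [ 0.4529 -0.155   0.1872] [2.9633 0.0026 1.3874] [ 0.6019 -0.611  -0.6586] [-53.3828  -6.1694 153.7729] 0.05798318822728451
[(array([ 0.5979, -0.1731,  0.0784]), 0.63)]
[(array([ 0.6045, -0.1708,  0.0789]), 0.78), (array([ 0.536 , -0.1664,  0.0701]), 0.6)]
```

View pics/p5.png

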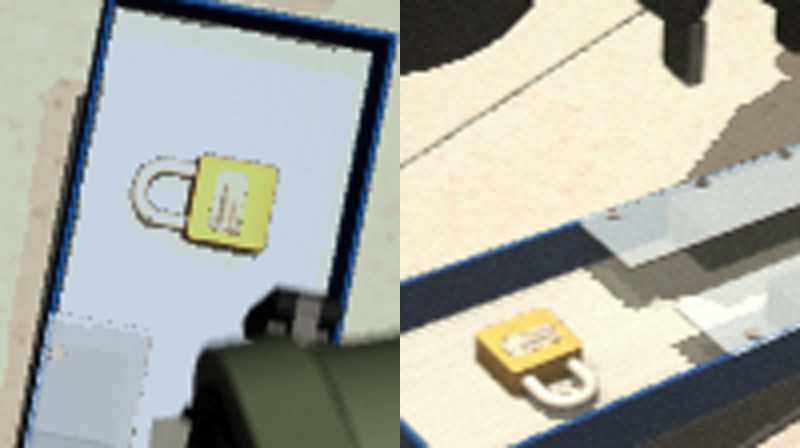

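The lock lies square and clear in the open bay. Its body corners in the left crop are about (200,155), (279,166), (266,252) and (187,241), and the shackle tip is at (130,190).

Run:
```python
from h import *
n=M[:,2]; c=[]
for p in [(200,155),(279,166),(266,252),(187,241)]:
    c.append(chute(ray(np.array(p)/4+[315,130],0,n,O+.02*n)));print(c[-1])
print("mid",np.mean(c,0),"tip",chute(ray(np.array((130,190))/4+[315,130],0,n,O+.012*n)), chute([.5979,-.1731,.0784]),chute([.6045,-.1708,.0789]))
```

```text
[94.8612 11.2822 20.    ]
[ 96.5811 -29.862   20.    ]
[ 51.3274 -31.5443  20.    ]
[49.4983  9.5962 20.    ]
mid [ 73.067 -10.132  20.   ] tip [71.2467 42.79   12.    ] [71.3736  2.2896 21.3302] [77.4428  5.7461 20.7677]
```

Emit:
{"fn": "apply_moves", "kwargs": {
  "claw": [0.0854,0.0854,0.0854,0.0854,0.0854,0.0854,0.0854,0.0854,0.0854],
  "xyz": [
    [0,0.025,0],
    [-0.001,0.03,0],
    [-0.001,0.035,0.01],
    [-0.001,0.025,0.03],
    [0,0.01,0.03],
    [0,0,0.02],
    [0,0,0.01],
    [0,0,0],
    [0,0,0]
  ],
  "twist": [
    [0,0,0],
    [0,0,0],
    [0,0,0],
    [0,0,0],
    [0,0,0],
    [0,0,0],
    [0,0,0],
    [0,0,0],
    [0,0,0]
  ]
}}

```text
clock: 9.0
position: [0.5913, -0.1835, 0.1086]
tool_rot: [2.967, 0.001, 1.388]
force: [0.4, 0.4, 0.2]
grip_width: 0.0852
finger_force: 0.0
```

```bash
python3 st.py
```

```text
9.0 [ 0.5913 -0.1835  0.1086] [2.9666 0.0008 1.3878] [0.4051 0.4349 0.2466] [72.1017 -9.0949 51.8693] 0.08522583155118421
```

Emit:
{"fn": "apply_moves", "kwargs": {
  "claw": [0.0854,0.0854,0.0854,0.0854,0.0854,0.0854,0.07,0.06,0.05,0.04,0.03,0.03,0.03,0.03],
  "xyz": [
    [0,0,0.015],
    [0,0,0.015],
    [0,0,0.01],
    [0,0,0.008],
    [0,0,0],
    [0,0,0],
    [0,0,0],
    [0,0,0],
    [0,0,0],
    [0,0,0],
    [0,0,0],
    [0,0,0],
    [0,0,0],
    [0,0,0]
  ],
  "twist": [
    [0,0,0],
    [0,0,0],
    [0,0,0],
    [0,0,0],
    [0,0,0],
    [0,0,0],
    [0,0,0],
    [0,0,0],
    [0,0,0],
    [0,0,0],
    [0,0,0],
    [0,0,0],
    [0,0,0],
    [0,0,0]
  ],
  "force": 40
}}

```text
clock: 10.4
position: [0.5993, -0.1852, 0.0611]
tool_rot: [2.967, 0.001, 1.388]
force: [-2.6, 0.4, 6.5]
grip_width: 0.0442
finger_force: 41.0
```

```bash
python3 st.py
```

```text
10.4 [ 0.5993 -0.1852  0.0611] [2.9668 0.0011 1.3876] [-2.5981  0.4241  6.5014] [71.8918 -9.3918  3.7166] 0.0441843328561466
```

Emit:
{"fn": "apply_moves", "kwargs": {
  "claw": [0.03,0.03,0.03,0.03,0.03,0.03,0.03,0.03,0.03,0.03,0.03,0.03,0.03],
  "xyz": [
    [0,0,-0.004],
    [0,0,-0.008],
    [0,0,-0.014],
    [0,0,-0.02],
    [0,0,-0.024],
    [0,0,-0.024],
    [0,0,-0.024],
    [0,0,-0.016],
    [0,0,-0.008],
    [0,0,0],
    [0,0,0],
    [0,0,0],
    [0,0,0]
  ],
  "twist": [
    [0,0,0],
    [0,0,0],
    [0,0,0],
    [0,0,0],
    [0,0,0],
    [0,0,0],
    [0,0,0],
    [0.035,0,0],
    [0.035,0,0],
    [0.035,0,0],
    [0.035,0,0],
    [0.0345,0,0],
    [0,0,0]
  ]
}}

```text
clock: 11.7
position: [0.5756, -0.1804, 0.2014]
tool_rot: [3.142, 0.0, 1.388]
force: [0.9, 0.8, -2.6]
grip_width: 0.0442
finger_force: 41.4
```

```bash
python3 st.py
python3 - <<'E'
from workcell import bot
import cv2,numpy as np
g=bot.grab_frame("side");f=bot.grab_frame("top")
b=cv2.resize(g["img"][40:190,130:280],(400,400))[:,:,::-1];a=cv2.resize(f["img"][130:280,290:440],(400,400))[:,:,::-1]
cv2.imwrite("pics/p6.png",np.hstack([a,b]))
E
```

```text
11.7 [ 0.5756 -0.1804  0.2014] [3.1415 0.0002 1.3878] [ 0.8902  0.7851 -2.5845] [ 72.4651  -8.9639 146.0313] 0.04420440454349487
```

View pics/p6.png

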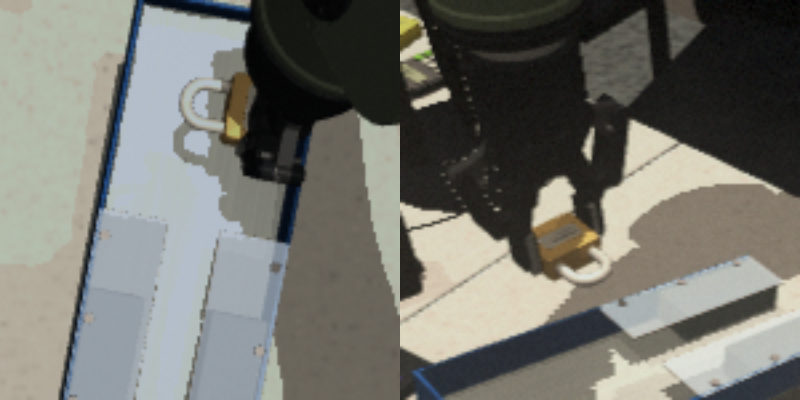

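The lock is held level between the pads at side crop (570,240), clear of the chute. Next I'll carry it to the tray.

Emit:
{"fn": "apply_moves", "kwargs": {
  "claw": [0.03,0.03,0.03,0.03,0.03,0.03,0.03,0.03,0.03,0.03,0.03,0.03,0.03,0.03,0.03,0.03,0.03,0.03,0.03],
  "xyz": [
    [0.01,-0.007,0],
    [0.02,-0.0135,0],
    [0.02,-0.0135,0],
    [0.02,-0.0135,0],
    [0.02,-0.0135,0],
    [0.02,-0.0135,0],
    [0.02,-0.0135,0],
    [0.02,-0.0135,0],
    [0.02,-0.0135,0],
    [0.02,-0.0135,0],
    [0.02,-0.0135,0],
    [0.02,-0.0135,0],
    [0.02,-0.0135,0],
    [0.02,-0.0135,0],
    [0.02,-0.0135,0.02],
    [0.02,-0.0135,0.025],
    [0.011,-0.0215,0.025],
    [0,0,0.025],
    [0,0,0]
  ],
  "twist": [
    [0,0,0],
    [0,0,0],
    [0,0,0],
    [0,0,0],
    [0,0,0],
    [0,0,0],
    [0,0,0],
    [0,0,0],
    [0,0,0],
    [0,0,0],
    [0,0,0],
    [0,0,0],
    [0,0,0],
    [0,0,0],
    [0,0,0],
    [0,0,0],
    [0,0,0],
    [0,0,0],
    [0,0,0]
  ]
}}

```text
clock: 13.7
position: [0.4043, 0.177, 0.1038]
tool_rot: [-3.139, 0.002, 1.39]
force: [0.8, 0.1, -1.1]
grip_width: 0.044
finger_force: 41.9
```

```bash
python3 st.py
python3 - <<'E'
from workcell import bot
import cv2,numpy as np
g=bot.grab_frame("side");f=bot.grab_frame("top")
b=cv2.resize(g["img"][160:360,260:460],(400,400))[:,:,::-1];a=cv2.resize(f["img"][130:330,110:310],(400,400))[:,:,::-1]
cv2.imwrite("pics/p7.png",np.hstack([a,b]))
E
```

```text
13.7 [0.4043 0.177  0.1038] [-3.1388  0.0024  1.3899] [ 0.7873  0.1053 -1.0716] [-174.1429  311.5799   90.4136] 0.04400849701976494
```

View pics/p7.png

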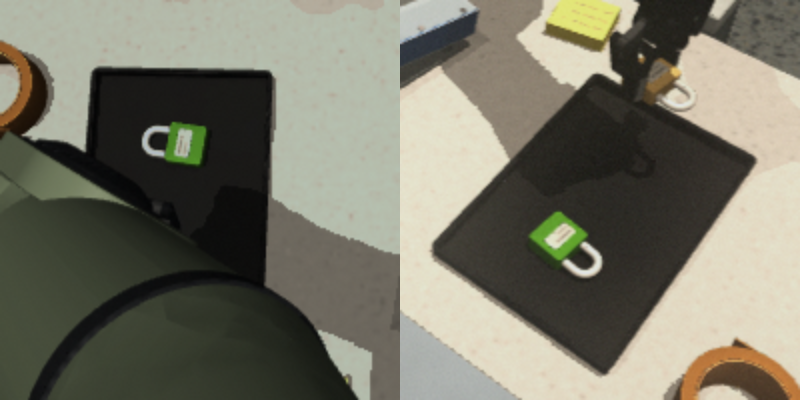

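The lock hangs level over the tray's near half (side crop (665,85)), and the green lock is undisturbed at (558,237). I'll lower it now.

Emit:
{"fn": "apply_moves", "kwargs": {
  "claw": [0.03,0.03,0.03,0.03,0.03,0.03,0.03,0.03],
  "xyz": [
    [0.001,0.005,0.01],
    [0.001,0.006,0.015],
    [0.001,0.005,0.015],
    [0,0,0.015],
    [0,0,0.015],
    [0,0,0.01],
    [0,0,0],
    [0,0,0]
  ],
  "twist": [
    [0,0,0],
    [0,0,0],
    [0,0,0],
    [0,0,0],
    [0,0,0],
    [0,0,0],
    [0,0,0],
    [0,0,0]
  ]
}}

```text
clock: 14.6
position: [0.4232, 0.1771, 0.0258]
tool_rot: [3.141, 0.0, 1.387]
force: [-0.8, 0.5, -2.2]
grip_width: 0.0441
finger_force: 41.9
```

Emit:
{"fn": "apply_moves", "kwargs": {
  "claw": [0.03,0.03,0.03,0.03,0.03,0.03,0.03],
  "xyz": [
    [0,0,0.006],
    [0,0,0.005],
    [0,0,0.003],
    [0,0,0.002],
    [0,0,0.001],
    [0,0,0],
    [0,0,0]
  ],
  "twist": [
    [0,0,0],
    [0,0,0],
    [0,0,0],
    [0,0,0],
    [0,0,0],
    [0,0,0],
    [0,0,0]
  ]
}}

```text
clock: 15.3
position: [0.4229, 0.177, 0.0084]
tool_rot: [3.142, 0.001, 1.388]
force: [-0.5, -0.8, -1.3]
grip_width: 0.0442
finger_force: 42.0
```

Emit:
{"fn": "apply_moves", "kwargs": {
  "claw": [0.03,0.03,0.03,0.03],
  "xyz": [
    [0,0,0.001],
    [0,0,0.001],
    [0,0,0.0005],
    [0,0,0]
  ],
  "twist": [
    [0,0,0],
    [0,0,0],
    [0,0,0],
    [0,0,0]
  ]
}}

```text
clock: 15.7
position: [0.4228, 0.177, 0.0058]
tool_rot: [-3.141, 0.001, 1.388]
force: [0.2, -0.3, -1.7]
grip_width: 0.0441
finger_force: 42.0
```

Emit:
{"fn": "apply_moves", "kwargs": {
  "claw": [0.03,0.03,0.03,0.03],
  "xyz": [
    [0,0,0.001],
    [0,0,0.0005],
    [0,0,0],
    [0,0,0]
  ],
  "twist": [
    [0,0,0],
    [0,0,0],
    [0,0,0],
    [0,0,0]
  ]
}}

```text
clock: 16.1
position: [0.4228, 0.177, 0.0043]
tool_rot: [-3.141, 0.001, 1.388]
force: [0.8, 0.3, -1.3]
grip_width: 0.0443
finger_force: 42.0
```

Emit:
{"fn": "apply_moves", "kwargs": {
  "claw": [0.03,0.03,0.03,0.03],
  "xyz": [
    [0,0,0.001],
    [0,0,0.0005],
    [0,0,0],
    [0,0,0]
  ],
  "twist": [
    [0,0,0],
    [0,0,0],
    [0,0,0],
    [0,0,0]
  ]
}}

```text
clock: 16.5
position: [0.4229, 0.177, 0.0028]
tool_rot: [-3.142, 0.001, 1.388]
force: [1.2, 0.1, -1.6]
grip_width: 0.0442
finger_force: 42.0
```

Emit:
{"fn": "apply_moves", "kwargs": {
  "claw": [0.03,0.03,0.03,0.03],
  "xyz": [
    [0,0,0.001],
    [0,0,0],
    [0,0,0],
    [0,0,0]
  ],
  "twist": [
    [0,0,0],
    [0,0,0],
    [0,0,0],
    [0,0,0]
  ]
}}

```text
clock: 16.9
position: [0.4229, 0.177, 0.0018]
tool_rot: [-3.142, 0.001, 1.388]
force: [0.6, 0.2, -1.7]
grip_width: 0.0444
finger_force: 42.0
```

Emit:
{"fn": "apply_moves", "kwargs": {
  "claw": [0.03,0.03,0.03,0.03],
  "xyz": [
    [0,0,0.001],
    [0,0,0],
    [0,0,0],
    [0,0,0]
  ],
  "twist": [
    [0,0,0],
    [0,0,0],
    [0,0,0],
    [0,0,0]
  ]
}}

```text
clock: 17.3
position: [0.423, 0.177, 0.0011]
tool_rot: [3.141, 0.001, 1.388]
force: [-1.3, -1.3, 8.3]
grip_width: 0.0444
finger_force: 43.2
```

Run:
```python
from workcell import bot
import numpy as np
for n in("top","side"):
    bot.grab_frame(n)
    for q in("padlock_brass","padlock_green"): print(n,q,[(np.round(d["position"],4),round(d["score"],2)) for d in bot.find_in(n,q)][:2])
s=bot.observe();print(s["clock"],s["force"])
```

```text
top padlock_brass []
top padlock_green [(array([0.6164, 0.2435, 0.0038]), 0.71), (array([0.5776, 0.2188, 0.0167]), 0.66)]
side padlock_brass [(array([0.4284, 0.1931, 0.02  ]), 0.83)]
side padlock_green [(array([0.5686, 0.1861, 0.0233]), 0.57)]
17.6 [-2.02186859 -1.0444766   8.16814656]
```

Contact with the tray floor shows as an upward force of about 8 N. I'll release and withdraw.

Emit:
{"fn": "apply_moves", "kwargs": {
  "claw": [0.05,0.06,0.065,0.065,0.065,0.065,0.065,0.065,0.065,0.065,0.065,0.065,0.065],
  "xyz": [
    [0,0,0],
    [0,0,0],
    [0,0,0],
    [0,0,0],
    [0,0,-0.006],
    [0,0,-0.015],
    [0,0,-0.025],
    [0,0,-0.03],
    [0,0,-0.03],
    [0,0,-0.03],
    [0,0,-0.03],
    [0,0,0],
    [0,0,0]
  ],
  "twist": [
    [0,0,0],
    [0,0,0],
    [0,0,0],
    [0,0,0],
    [0,0,0],
    [0,0,0],
    [0,0,0],
    [0,0,0],
    [0,0,0],
    [0,0,0],
    [0,0,0],
    [0,0,0],
    [0,0,0]
  ]
}}

```text
clock: 18.9
position: [0.4231, 0.1769, 0.1674]
tool_rot: [3.14, 0.001, 1.387]
force: [0.9, 0.3, -0.1]
grip_width: 0.0649
finger_force: 0.0
```

Emit:
{"fn": "apply_moves", "kwargs": {
  "claw": [0.065,0.065,0.065,0.065,0.065,0.065,0.065,0.065,0.065,0.065,0.065,0.065],
  "xyz": [
    [-0.01,0,0],
    [-0.02,0,0],
    [-0.025,0,0],
    [-0.025,0,0],
    [-0.025,0.005,0],
    [-0.025,0.005,0],
    [-0.025,0.005,0],
    [-0.025,0.005,0],
    [-0.02,0,0],
    [0,0,0],
    [0,0,0],
    [0,0,0]
  ],
  "twist": [
    [0,0,0],
    [0,0,0],
    [0,0,0],
    [0,0,0],
    [0,0,0],
    [0,0,0],
    [0,0,0],
    [0,0,0],
    [0,0,0],
    [0,0,0],
    [0,0,0],
    [0,0,0]
  ]
}}

```text
clock: 20.1
position: [0.4059, -0.0226, 0.1667]
tool_rot: [-3.141, 0.001, 1.388]
force: [-0.5, 0.0, -0.1]
grip_width: 0.0653
finger_force: 0.0
```

Run:
```python
from h import *
from workcell import bot
import cv2
for n in("top","side"):
    f=bot.grab_frame(n)
    for q in("padlock_brass","padlock_green"): print(n,q,[(np.round(d["position"],4),round(d["score"],2)) for d in bot.find_in(n,q)][:2])
    if n=="top":
        hsv=cv2.cvtColor(f["img"],cv2.COLOR_RGB2HSV)
        for nm,lo,hi in(("brass",(18,80,60),(33,255,255)),("green",(45,100,60),(75,255,255))):
            m=cv2.inRange(hsv,lo,hi);m[:,:150]=0;m[:,245:]=0;m[:165]=0;m[300:]=0
            p=np.argwhere(m)[:,::-1].astype(np.float32);r=cv2.minAreaRect(p)
            print(nm,len(p),r,ray(r[0],.023))
    else: cv2.imwrite("pics/fin.png",f["img"])
m=cv2.cvtColor(cv2.imread("pics/top0.png"),cv2.COLOR_BGR2HSV);m=cv2.inRange(m,(45,100,60),(75,255,255));m[:,:150]=0;m[:,245:]=0;m[:165]=0;m[300:]=0
print("green before",cv2.minAreaRect(np.argwhere(m)[:,::-1].astype(np.float32)))
s=bot.observe();print(s["clock"],s["position"],s["force"])
```

```text
top padlock_brass [(array([0.4272, 0.1836, 0.0209]), 0.91)]
top padlock_green [(array([0.5605, 0.1886, 0.0203]), 0.95)]
brass 173 ((201.21153259277344, 263.94232177734375), (19.611614227294922, 20.984426498413086), 11.309932708740234) [0.4248 0.1776 0.023 ]
green 260 ((202.270263671875, 201.3783721923828), (18.08388900756836, 20.056676864624023), 9.462321281433105) [0.5627 0.1813 0.023 ]
side padlock_brass [(array([0.432 , 0.1858, 0.0215]), 0.93)]
side padlock_green [(array([0.5666, 0.1848, 0.0203]), 0.66)]
green before ((202.18919372558594, 201.3648681640625), (18.248287200927734, 19.72787857055664), 9.462321281433105)
20.4 [ 0.4062 -0.0228  0.167 ] [-0.6319  0.0006  0.3205]
```

The brass lock lies flat in the tray's near half, the green one hasn't moved, and the arm is clear. Handing in.

```bash
python3 -c "
from workcell import bot
print(bot.job_done())"
```

```text
the job is handed in; nothing more can be done
None
```

I pushed the brass padlock up into the open bay, lifted it out and laid it flat in the near half of the black tray; the green padlock has not moved, and I handed the job in at about 20 s with the arm clear.

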